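Put a handset on the reader plate and trip the tester's pedal

ROBOT

A 7-joint arm with a two-finger parallel gripper is mounted at the origin on the work surface; the furniture and walls round the work are solid. World frame = base frame: x ahead of the robot, y to its left, z up, the work surface at z = 0. Lengths are in m, angles in rad, forces in N, time in s.
With the tool pointing down it reaches from about 0.4 to 0.85 m from the base axis. Payload 4.5 kg.
Tool frame: the origin (TCP) lies between the finger pads, 19 mm behind the fingertips; this is the grasp point; z points along the fingers, y is the line along which they close (so a half turn about z gives the same grasp; the last joint's range is limited). The gripper opens to 88 mm and grips with 3 to 60 N. Pads are 18 mm wide; open, the fingers measure 123 mm over their backs; the gripper's body (75 mm by 187 mm) begins 45 mm behind the grasp point.
Start: joints at [0.034, 0.689, -0.195, 1.565, 0.157, 0.902, -0.215], TCP at [0.625, 0, 0.257] pointing down, gripper open.
Joint ranges: [-3.01, 3.01], [-0.46, 2.08], [-1.47, 1.51], [0.13, 2.56], [-1, 4.14], [0.04, 2.09], [-2.66, 2.66]. Speed limits (rad/s): [2.57, 2.57, 3.14, 3.14, 3.14, 3.14, 3.14].

INTERFACE

Orientations are given as a unit quaternion [x, y, z, w].
In Python, from plant import r, optics gives the robot as it stands.
- The arm moves only by the tool servo_tool, never from a script. Its arguments are lists of equal length, an entry for each row: "translation": the shift along the tool's x, y, z in m, a list of three; "turn": the turn, a rotation vector about the tool's x, y, z in rad, a list of three. In form: {"translation": [[dx, dy, dz], ...], "turn": [[rx, ry, rz], ...]}. A call has 1 to 10 rows; each row shifts and turns the commanded pose from where the row before left it, along the tool's axes as they then stand; what a row does not reach is not made up. A row lasts 1/8 s, in which the tool goes at most 62.5 mm and 10.7 degrees, less where a joint would pass 70% of its speed; a pose out of reach is approached as far as the arm can. A call is refused whole if a number of a shift passes 0.0625 or a number of a turn 0.188, either way. A call with a gripper value outside its range is refused whole. "grip" is the opening, from 0 (shut) to 1 (fully open), set as the call begins (left out, the last holds). The fingers move at their own pace and stop on an object; "grip_force" is the grip in N (left out, the last holds). Time passes only in rows, so rows that do not move let the fingers close. It gives the time, the measured TCP pose, the force, the opening and the grip force at its end, in the units of the state.
- r.get_state(): the state, without advancing time (a new reading comes with each control period).
- optics.snapshot(name): name is "scene" or "side" or "wrist"; returns a dict with "img" (400x640x3 uint8, red, green, blue), "z_map" (400x640 float32, m along the optical axis (not along the pixel's ray), 0 where there is no reading), "mtx" (3x3 intrinsics, pixels), "k1" (the pictures are not rectified: a ray, as slopes to the right and down, at radius r is drawn at 1 + k1 r^2 times it, then the intrinsics apply), "R" (3x3) and "t" (3): a world point X has camera coordinates R X + t. Camera axes: x right, y down, z forward; pixel columns grow to the right and rows downward; lengths in m; the calibration is good to about 2 mm. A picture is of the moment at which its call begins.
- r.finish_job(): hands the job in; it is judged then, once.
The state is a dict: "clock": time; "q": joint angles; "qd": joint speeds; "joint_torque": joint torques, N m; "tool_pos": TCP position; "eef_rot": TCP orientation; "contact_force": force on the tool from outside, world axes, zero at the start; "moment": the same for the moment, N m; "opening": opening from 0.0 (shut) to 1.0 (fully open); "finger_force": force on a finger pad.
Only numpy, scipy, OpenCV 4.12 (cv2) and the standard library are available. Lean on these libraries where they do the work, as an engineer would, in place of code of your own. Each camera call takes 0.05 s, during which the arm holds its last target. There are 200 camera calls.

TASK

Lay the single flat handset that lies on the bench to the right of the tester flat on the reader plate, inside the plate's white corner marks and lined up with them (either end first), and let go of it. Then reach in under the tester's overhanging head and press its pedal down firmly, without slamming, until it bears hard on its hidden stop; keep it there for a second and then let it come all the way up. Leave the handset on its marks and the bottle, label roll and tape dispenser where they are.

Things in the scene. Friction and masses are not known exactly. Their poses are not given: they have to be found in the camera images.
- handset: black and grey hand-held device lying flat on the bench, 56 wide (its x axis) x 140 long (its y axis) x 12 mm high, 0.08 to 0.17 kg; origin at the centre of its underside, z up. Grip it across the 56 mm width from above; fingers have at least 25 mm of room. Either end may point either way on the plate
- plate: fixed grey reader plate, 110 (x) x 190 (y) x 6 mm high; origin at the centre of its underside on the bench, z up. White corner marks on top outline a 70 x 157 mm rectangle about its middle, long along y; the handset belongs in its middle, long axis along the plate's y. Plate and handset lie right of the tester, either one nearer to it
- tester: fixed grey bench box 150 deep (x) x 140 wide (y) x 202 mm high, dark display; origin on the bench under the middle of its front face, +x into the box, y along its front, z up; it faces the robot's right and somewhat the robot. Below its head is a recess open to the front, 124 mm clear between the cheeks, which holds the pedal, and under the pedal, unseen, a stop bar set anew every time
- tester_lip (a point): middle of the lower front edge of the tester's head, 120 mm above the bench in its front face. The head is solid from here up to 202 mm and overhangs the pedal: a tool pointing straight down hits it before its fingers are over the pedal. Come from in front of the face with closed fingers leaning 40 to 45 degrees, pointing into the recess and down
- pedal: the tester's aluminium pedal, 142 long x 100 wide x 10 mm thick, ribbed black rubber pad at its front (ribs 3 mm proud, not solid); origin on its hinge, along the tester's y axis at x = 130, z = 60 mm in the tester's frame. At rest its front rises 0.10 rad above level. Pressed, the front goes down until the unseen stop halts it, anywhere from 0.18 to 0.36 rad; it springs up when let go
- pedal_nose (a point): middle of the pedal's upper front edge; at rest 79 mm above the bench and 11 mm in front of the tester's face; moves with the pedal, 25 to 50 mm down at the stop. Press within 15 mm behind it. Here the spring takes 4 N at first, up to 10 N deep down; on the stop the force rises steeply. 15 to 25 N here is hard on the stop; over 60 N is slamming
- bottle: white bottle with red cap, 66 mm diameter x 130 mm high, standing loose; origin at the centre of its underside; a bystander
- roll: loose roll of blank labels, 75 mm diameter x 30 mm high, lying flat; origin on its underside; a bystander
- dispenser: loose heavy tape dispenser, 56 x 159 x 91 mm; origin at the centre of its underside; a bystander
Not all that is in view belongs to the job. What is shaped like the handset but pink or purple is not meant.

How it is judged:
By the outcome, as a careful person would: the job done as asked, in the order asked, and still so for the second after the job is handed in, with the robot touching nothing.
It also fails if it takes over 56 s, if anything falls off the work surface, if the arm or the gripper's body presses on something with over 40 N, if the wrist force passes 120 N, or if a joint passes its speed limit or range.

## Working session

There is one attempt and no reset: what is moved stays moved. The work goes in short steps, Python scripts to look and compute and a tool call to move; the robot and the scene stay as the last step left them, time stands still between calls to the robot, and variables do not carry over. Pictures are saved under pics/ and viewed, at most 13 in all, crops included, and the job is handed in when it is done.

Besides the shell and the picture viewer there is one more tool, called by a JSON object that holds its "method" and its "body", one argument or row to a line. servo_tool: Moves the arm, as the interface text tells. Its arguments: {"type":"object","properties":{"translation":{"type":"array"},"turn":{"type":"array"},"grip":{"type":"number"},"grip_force":{"type":"number"}},"required":["translation","turn"]}

```bash
mkdir -p pics; cat > h.py <<'E'
import numpy as np, cv2
from plant import r, optics
from scipy.spatial.transform import Rotation as Ro
def snap(n,f):
    s=optics.snapshot(n); cv2.imwrite(f'pics/{f}.png',s['img'][...,::-1]); np.savez(f'pics/{f}.npz',**s); return s
def rays(s,u,v):
    x=(np.asarray(u,float)-s['mtx'][0,2])/s['mtx'][0,0]; y=(np.asarray(v,float)-s['mtx'][1,2])/s['mtx'][1,1]
    a,b=x.copy(),y.copy()
    for _ in range(20):
        k=1+s['k1']*(a*a+b*b); a,b=x/k,y/k
    return np.stack([a,b,np.ones_like(a)],-1)
def atz(s,u,v,z):
    d=rays(s,u,v)@s['R']; c=-s['R'].T@s['t']; return c+d*((z-c[2])/d[...,2])[...,None]
def cloud(s):
    v,u=np.mgrid[:400,:640]; return (rays(s,u,v)*s['z_map'][...,None]-s['t'])@s['R']
E
python3 - <<'E'
from h import *
for n in('scene','side','wrist'):
    s=snap(n,n+'0'); print(n,s['mtx'][0],s['k1'],-s['R'].T@s['t'])
a=[cv2.imread(f'pics/{n}0.png') for n in('scene','side')]
print(r.get_state())
E
```

```text
scene [361.3141536    0.         320.52750133] -0.08319653706992895 [-0.19780332 -0.70800939  0.83333459]
side [513.78947876   0.         314.98609197] -0.10647370738528941 [1.45520278 0.76298377 1.61798662]
wrist [343.10958935   0.         319.31272147] -0.007932055620776457 [0.62387026 0.08372129 0.38436593]
{'clock': 0.15, 'q': array([ 0.03378999,  0.689791  , -0.19452193,  1.56605328,  0.15730043,
        0.90251752, -0.21513237]), 'qd': array([-0.00119297, -0.00135249, -0.00143472, -0.00569759,  0.00068008,
        0.00144253,  0.00047179]), 'joint_torque': array([-1.46674727e-03, -5.27863634e+01, -1.26819178e+00, -1.53587687e+01,
       -5.24473807e-02,  3.92338901e-03,  1.12435155e-04]), 'tool_pos': array([ 6.24562846e-01, -3.07540193e-05,  2.56808137e-01]), 'eef_rot': array([ 7.07095057e-01,  7.07118168e-01, -5.24048513e-04, -4.49024846e-04]), 'contact_force': array([ 0.86735028,  0.48673725, -0.2427761 ]), 'moment': array([0.03408065, 0.01016198, 0.03073305]), 'finger_force': 0.0, 'opening': 0.9999751601557032}
```

View pics/scene0.png

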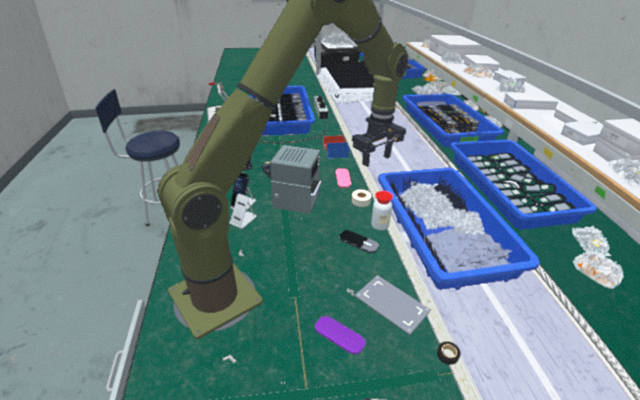

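View pics/side0.png

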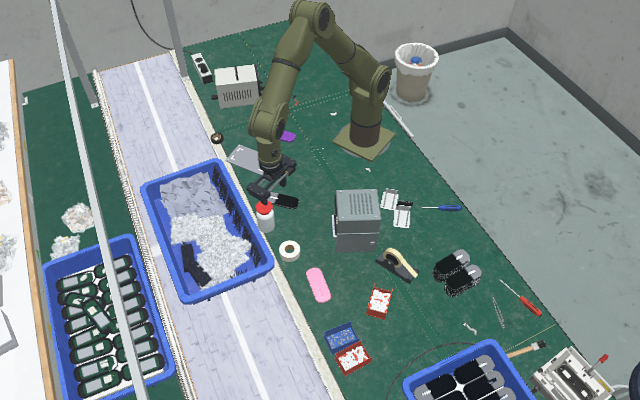

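The scene picture shows the tester at about (296,178), the handset at (360,241), the plate at (393,304) and the bottle at (382,212). The roll is at (361,198), and the purple decoy is at (340,334). I'll enlarge this area.

```bash
python3 - <<'E'
from h import *
s=dict(np.load('pics/scene0.npz')); 
c=cv2.imread('pics/scene0.png')[140:340,255:445]; cv2.imwrite('pics/c1.png',cv2.resize(c,None,fx=3,fy=3,interpolation=cv2.INTER_CUBIC))
P=cloud(s)
for n,(u,v) in dict(plate=(393,304),hand=(352,238),hand2=(370,245),bench=(330,270),bottle=(382,197),roll=(361,198),tface=(300,190),ttop=(297,160)).items(): print(n,P[v,u].round(4))
w=dict(np.load('pics/wrist0.npz')); print(cloud(w)[200,320], cloud(w)[[100,300,200,200],[320,320,150,500]].round(3))
E
```

```text
plate [ 0.3886 -0.3355  0.004 ]
hand [ 0.482  -0.0604  0.0105]
hand2 [ 0.5052 -0.1242  0.0118]
bench [ 0.3345 -0.1201 -0.0018]
bottle [ 0.6104 -0.0601  0.1281]
roll [0.6534 0.0759 0.0286]
tface [0.4335 0.1741 0.1015]
ttop [0.452  0.2162 0.2002]
[ 0.62425733 -0.02242726  0.05554871] [[ 0.624  0.072 -0.001]
 [ 0.624 -0.18  -0.004]
 [ 0.424 -0.041 -0.   ]
 [ 0.803 -0.02   0.061]]
```

View pics/c1.png

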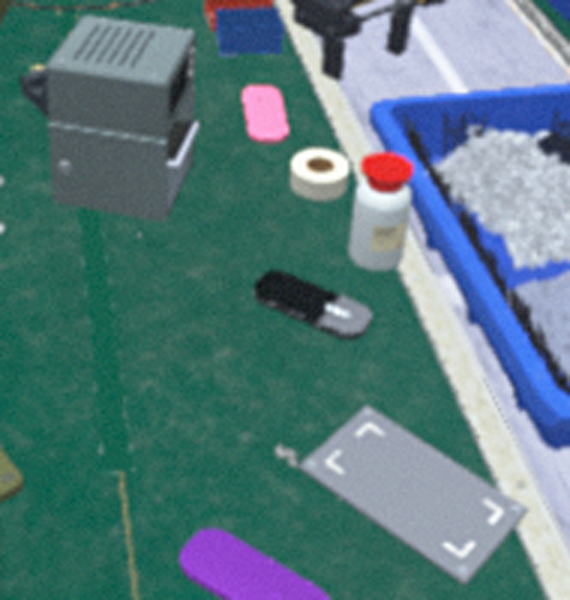

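View pics/wrist0.png

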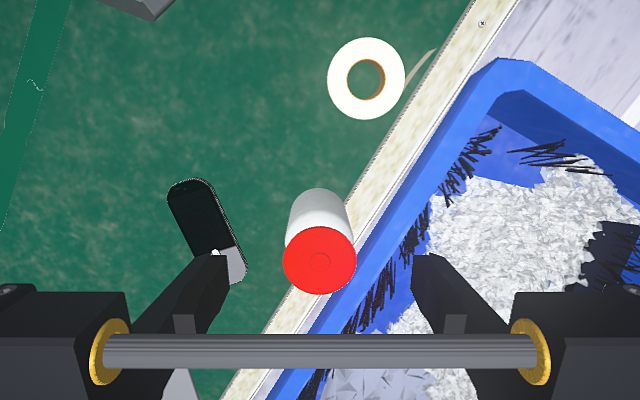

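The enlarged crop shows the plate corners at full-image (377.7,275.7), (355,295.3), (410.3,333.3) and (430,309.3). The handset is black with a grey end pointing towards lower right. The tester's pedal sticks out to the right at about (316,188). The wrist picture shows the handset at (207,230), the bottle at (320,255) and the roll at (366,79).

```bash
python3 - <<'E'
from h import *
s=dict(np.load('pics/scene0.npz')); w=dict(np.load('pics/wrist0.npz')); d=dict(np.load('pics/side0.npz'))
c=atz(s,[377.7,355,410.3,430],[275.7,295.3,333.3,309.3],.006);print(c.round(4),c.mean(0))
print(np.linalg.norm(np.diff(c,axis=0),axis=1)); 
e=(c[2]+c[3]-c[0]-c[1]); print('plate yaw of long axis',np.degrees(np.arctan2(e[1],e[0])))
def rect(P,lo,hi,z0,z1,n):
    m=(P[...,0]>lo[0])&(P[...,0]<hi[0])&(P[...,1]>lo[1])&(P[...,1]<hi[1])&(P[...,2]>z0)&(P[...,2]<z1)
    Q=P[m]; x=cv2.minAreaRect((Q[:,:2]*1000).astype(np.float32)); print(n,len(Q),np.round(Q[:,2].mean(),4),np.round(x[0],1),np.round(x[1],1),x[2],np.round(cv2.boxPoints(x)).tolist())
for n,S in(('s',s),('w',w),('d',d)):
    P=cloud(S)
    rect(P,(.4,-.2),(.57,0),.006,.02,n+' hand')
    rect(P,(.25,-.5),(.5,-.2),.003,.012,n+' plate')
    rect(P,(.25,.05),(.65,.4),.19,.215,n+' tester')
    rect(P,(.4,.0),(.6,.3),.07,.095,n+' z70-95')
    rect(P,(.55,-.12),(.68,.0),.12,.14,n+' bottle')
    rect(P,(.58,.02),(.75,.13),.02,.035,n+' roll')
E
```

```text
[[ 0.4305 -0.2335  0.006 ]
 [ 0.3231 -0.2465  0.006 ]
 [ 0.3515 -0.431   0.006 ]
 [ 0.4559 -0.4148  0.006 ]] [ 0.39026417 -0.33146361  0.006     ]
[0.10816564 0.1867058  0.10572714]
plate yaw of long axis -81.64284525153509
s hand 469 0.0115 [490.4 -83.3] [ 59.6 139.9] 19.001066207885742 [[439.0, -27.0], [485.0, -159.0], [541.0, -140.0], [496.0, -7.0]]
s plate 2125 0.006 [ 374.5 -346.6] [299.  244.5] 88.38563537597656 [[248.0, -493.0], [493.0, -499.0], [501.0, -201.0], [257.0, -194.0]]
s tester 873 0.2007 [466.2 244.9] [145.8 149.7] 36.6779899597168 [[363.0, 261.0], [452.0, 141.0], [569.0, 228.0], [480.0, 349.0]]
s z70-95 281 0.0807 [485.8 191.2] [163.6  88.3] 6.170335292816162 [[400.0, 226.0], [409.0, 139.0], [572.0, 156.0], [562.0, 244.0]]
s bottle 156 0.1274 [623.8 -56.9] [59.3 59.4] 79.18216705322266 [[589.0, -80.0], [647.0, -92.0], [659.0, -33.0], [600.0, -22.0]]
s roll 178 0.0281 [667.6  90.5] [78.8 71.3] 46.48332214355469 [[615.0, 87.0], [666.0, 37.0], [721.0, 95.0], [669.0, 144.0]]
w hand 4165 0.0126 [491.4 -80.6] [ 56.9 139.7] 18.181428909301758 [[443.0, -23.0], [486.0, -156
[... 803 characters left out ...]
] [247.8 299.1] 0.20078620314598083 [[250.0, -200.0], [251.0, -499.0], [499.0, -498.0], [498.0, -199.0]]
d tester 1416 0.2026 [468.9 248.6] [151.6 151.9] 36.681640625 [[363.0, 264.0], [453.0, 142.0], [575.0, 233.0], [484.0, 355.0]]
d z70-95 196 0.0818 [521.2 210.9] [165.   75.1] 69.0302963256836 [[457.0, 147.0], [527.0, 120.0], [586.0, 274.0], [516.0, 301.0]]
d bottle 155 0.1286 [626.5 -48.8] [56.5 59.5] 38.516685485839844 [[586.0, -43.0], [623.0, -90.0], [667.0, -54.0], [630.0, -8.0]]
d roll 214 0.0291 [697.2  83.8] [ 79.1 140.9] 69.70510864257812 [[617.0, 71.0], [750.0, 22.0], [777.0, 96.0], [645.0, 145.0]]<stdin>:8: RuntimeWarning: Mean of empty slice.
  ret = ret.dtype.type(ret / rcount)
```

{"method": "servo_tool", "body": {
  "translation": [
    [-0.0164,-0.0274,0.01],
    [-0.0164,-0.0274,0.01],
    [-0.0164,-0.0274,0.01],
    [-0.0164,-0.0274,0.01],
    [-0.0164,-0.0274,0.01],
    [0,0,0],
    [0,0,0],
    [0,0,0],
    [0,0,0],
    [0,0,0]
  ],
  "turn": [
    [0,0,0],
    [0,0,0],
    [0,0,0],
    [0,0,0],
    [0,0,0],
    [0,0,-0.0795],
    [0,0,-0.0795],
    [0,0,-0.0795],
    [0,0,-0.0795],
    [0,0,0]
  ]
}}

```text
clock: 1.4
tool_pos: [0.4879, -0.082, 0.2073]
eef_rot: [0.587, 0.81, 0.0, -0.0]
contact_force: [-0.0, -0.3, 0.2]
opening: 1.002
finger_force: 0.0
```

```bash
cat >> h.py <<'E'
def rect(P,lo,hi,z0,z1,n):
    m=(P[...,0]>lo[0])&(P[...,0]<hi[0])&(P[...,1]>lo[1])&(P[...,1]<hi[1])&(P[...,2]>z0)&(P[...,2]<z1)
    Q=P[m]; x=cv2.minAreaRect((Q[:,:2]*1000).astype(np.float32)); print(n,len(Q),np.round(Q[:,2].mean(),4),np.round(x[0],1),np.round(x[1],1),round(x[2],1),np.round(cv2.boxPoints(x)).tolist())
def st():
    s=r.get_state(); R=Ro.from_quat(s['eef_rot']).as_matrix(); print('t',s['clock'],'p',s['tool_pos'].round(4),'yaw y',np.degrees(np.arctan2(R[1,1],R[0,1])).round(2),'z',R[:,2].round(3),'F',s['contact_force'].round(2),'op',round(s['opening'],3)); return s,R
E
python3 - <<'E'
from h import *
s,R=st()
w=snap('wrist','wrist1'); P=cloud(w)
rect(P,(.4,-.2),(.57,0),.006,.02,'hand'); rect(P,(.55,-.12),(.68,.0),.12,.14,'bottle')
rect(P,(.58,.02),(.715,.14),.02,.035,'roll')
E
```

```text
t 1.4 p [ 0.4879 -0.082   0.2073] yaw y 18.17 z [-0.  0. -1.] F [-0.04 -0.32  0.22] op 1.002
hand 7642 0.0129 [491.4 -80.5] [ 55.6 139.5] 18.6 [[443.0, -23.0], [487.0, -155.0], [540.0, -138.0], [495.0, -5.0]]
bottle 6404 0.1283 [623.2 -53.5] [61.9 62.3] 87.2 [[591.0, -83.0], [653.0, -86.0], [656.0, -24.0], [594.0, -21.0]]
roll 6364 0.0295 [667.9  92.1] [75.7 75.8] 44.2 [[614.0, 93.0], [667.0, 39.0], [721.0, 91.0], [669.0, 146.0]]
```

View pics/wrist1.png

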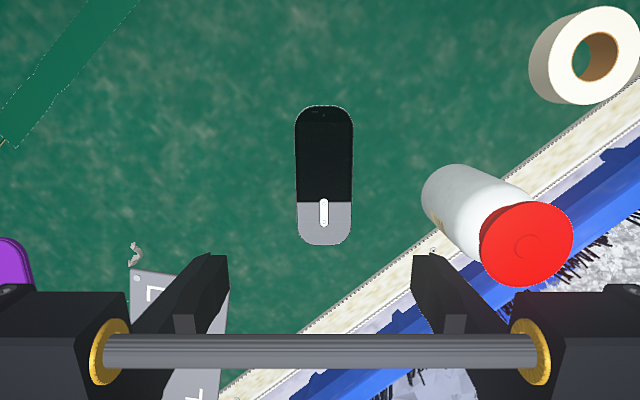

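The handset lies squarely in the wrist view at (324,175). The bottle at (525,245) is about 10 mm clear of the gripper body on the way down. I'll descend and grip.

{"method": "servo_tool", "body": {
  "translation": [
    [0,0,0.03],
    [0,0,0.03],
    [0,0,0.03],
    [0,0,0.03],
    [0,0,0.03],
    [0,0,0.012],
    [0,0,0.01],
    [0,0,0.01],
    [0,0,0]
  ],
  "turn": [
    [0,0,-0.007],
    [0,0,0],
    [0,0,0],
    [0,0,0],
    [0,0,0],
    [0,0,0],
    [0,0,0],
    [0,0,0],
    [0,0,0]
  ]
}}

```text
clock: 2.58
tool_pos: [0.488, -0.082, 0.0253]
eef_rot: [0.583, 0.812, -0.0, -0.0]
contact_force: [-0.7, 0.2, 0.1]
opening: 1.003
finger_force: 0.0
```

{"method": "servo_tool", "body": {
  "translation": [
    [0,0,0],
    [0,0,0],
    [0,0,0],
    [0,0,0],
    [0,0,0],
    [0,0,0],
    [0,0,0],
    [0,0,0]
  ],
  "turn": [
    [0,0,0],
    [0,0,0],
    [0,0,0],
    [0,0,0],
    [0,0,0],
    [0,0,0],
    [0,0,0],
    [0,0,0]
  ],
  "grip": 0.5,
  "grip_force": 20
}}

```text
clock: 3.58
tool_pos: [0.4887, -0.0819, 0.0257]
eef_rot: [0.583, 0.812, 0.001, 0.001]
contact_force: [1.3, -0.2, 5.4]
opening: 0.625
finger_force: 20.0
```

{"method": "servo_tool", "body": {
  "translation": [
    [0,0,-0.01],
    [0,0,-0.03],
    [0,0,-0.04],
    [0,0,-0.04],
    [0,0,-0.04],
    [0,0,-0.02],
    [0,0,0],
    [0,0,0]
  ],
  "turn": [
    [0,0,0],
    [0,0,0],
    [0,0,0],
    [0,0,0],
    [0,0,0.0445],
    [0,0,0.0445],
    [0,0,0.0445],
    [0,0,0.0445]
  ]
}}

```text
clock: 4.58
tool_pos: [0.4868, -0.0822, 0.2046]
eef_rot: [0.654, 0.756, -0.001, -0.001]
contact_force: [-0.1, 0.5, -2.1]
opening: 0.624
finger_force: 20.0
```

{"method": "servo_tool", "body": {
  "translation": [
    [-0.0381,-0.0134,0],
    [-0.0381,-0.0134,0],
    [-0.0381,-0.0134,0],
    [-0.0381,-0.0134,0],
    [-0.0381,-0.0134,0],
    [-0.0381,-0.0134,0],
    [-0.0381,-0.0134,0],
    [-0.0381,-0.0134,0],
    [-0.0381,-0.0134,0],
    [-0.0381,-0.0134,0]
  ],
  "turn": [
    [0,0,0],
    [0,0,0],
    [0,0,0],
    [0,0,0],
    [0,0,0],
    [0,0,0],
    [0,0,0],
    [0,0,0],
    [0,0,0],
    [0,0,0]
  ]
}}

```text
clock: 5.82
tool_pos: [0.4101, -0.4789, 0.2033]
eef_rot: [0.654, 0.757, 0.0, -0.002]
contact_force: [0.6, -0.2, -1.1]
opening: 0.626
finger_force: 20.0
```

```bash
python3 - <<'E'
from h import *
st(); w=snap('wrist','wrist2'); st()
E
```

```text
t 5.825 p [ 0.4101 -0.4789  0.2033] yaw y 8.39 z [-0.003  0.003 -1.   ] F [ 0.64 -0.21 -1.11] op 0.626
t 5.875 p [ 0.4069 -0.4863  0.2031] yaw y 7.96 z [-0.004 -0.004 -1.   ] F [ 0.81 -6.54 -0.82] op 0.624
```

View pics/wrist2.png

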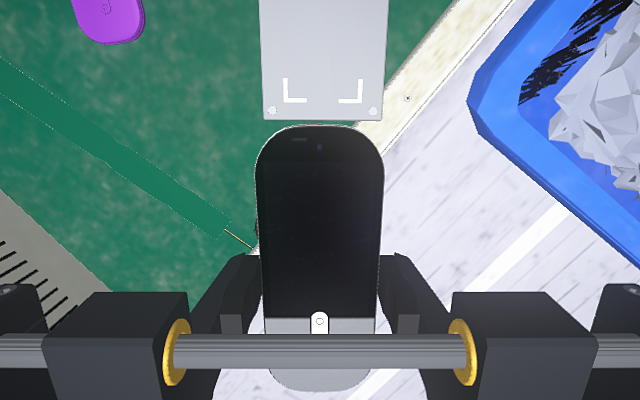

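The wrist picture shows the handset held straight between the fingers at (320,220). The near end of the plate is at rows 0-120, columns 260-388, with its marks at (295,92) and (352,92). The arm was still settling, so I'll rise a little and look again.

{"method": "servo_tool", "body": {
  "translation": [
    [0,0,-0.03],
    [0,0,-0.03],
    [0,0,-0.03],
    [0,0,0],
    [0,0,0],
    [0,0,0]
  ],
  "turn": [
    [0,0,0],
    [0,0,0],
    [0,0,0],
    [0,0,0],
    [0,0,0],
    [0,0,0]
  ]
}}

```text
clock: 6.62
tool_pos: [0.4105, -0.4778, 0.2934]
eef_rot: [0.653, 0.757, 0.0, -0.002]
contact_force: [0.7, -0.1, -1.3]
opening: 0.623
finger_force: 20.0
```

```bash
python3 - <<'E'
from h import *
st(); w=snap('wrist','wrist3'); P=cloud(w); st()
g=cv2.cvtColor(w['img'],cv2.COLOR_RGB2GRAY); hsv=cv2.cvtColor(w['img'],cv2.COLOR_RGB2HSV)
m=((hsv[...,1]<40)&(g>120)&(abs(P[...,2]-.006)<.004)&(P[...,0]<.48)&(P[...,1]>-.46)).astype(np.uint8)
n,l,sta,_=cv2.connectedComponentsWithStats(m,connectivity=4); 
k=1+sta[1:,4].argmax(); print(sta[k]); v,u=np.nonzero(l==k)
q=atz(w,u,v,.006); x=cv2.minAreaRect((q[:,:2]*1000).astype(np.float32)); print(x, cv2.boxPoints(x).round(1).tolist())
# white marks
mm=(l==k)&(g>g[l==k].mean()+30); print(np.median(g[l==k]),mm.sum())
v,u=np.nonzero(mm); q=atz(w,u,v,.006); print(cv2.minAreaRect((q[:,:2]*1000).astype(np.float32)))
# held handset
h=(P[...,2]>.2)&(P[...,2]<.35); v,u=np.nonzero(h&(g<255)); 
print(w['img'].shape)
E
python3 - <<'E'
import cv2;i=cv2.imread('pics/wrist3.png');cv2.imwrite('pics/c3.png',cv2.resize(i[0:250,200:440],None,fx=2.4,fy=2.4,interpolation=2))
E
```

```text
t 6.625 p [ 0.4105 -0.4778  0.2934] yaw y 8.42 z [-0.003  0.002 -1.   ] F [ 0.74 -0.12 -1.32] op 0.623
t 6.675 p [ 0.4107 -0.478   0.2937] yaw y 8.43 z [-0.002  0.002 -1.   ] F [-0.12  0.62 -1.5 ] op 0.627
[  272     0   102   115 11219]
((395.5071105957031, -363.0472106933594), (110.43243408203125, 118.07811737060547), 8.437666893005371) [[332.20001220703125, -312.70001220703125], [349.6000061035156, -429.5], [458.79998779296875, -413.29998779296875], [441.5, -296.5]]
215.0 226
((405.730224609375, -400.4173583984375), (100.47685241699219, 29.76261329650879), 8.465664863586426)
(400, 640, 3)
```

View pics/c3.png

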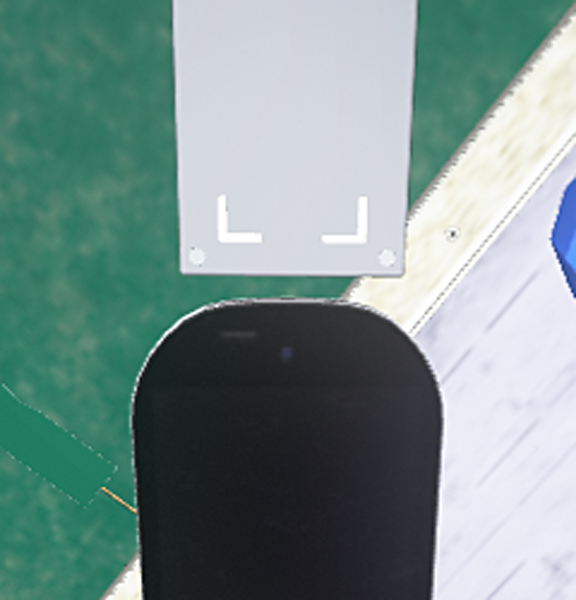

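The crop shows the plate's lower edge at crop row 272 and the marks' outer corners at (218,241) and (366,241). The held handset's far end is at crop row 298, with its sides parallel to the plate.

```bash
python3 - <<'E'
from h import *
w=dict(np.load('pics/wrist3.npz'))
f=lambda a:(200+(np.array(a)[:,0]+.5)/2.4-.5,(np.array(a)[:,1]+.5)/2.4-.5)
m=atz(w,*f([(218,242),(367,242)]),.006); print(m.round(4),np.linalg.norm(m[1]-m[0]))
a=np.radians(8.44); n=np.array([-np.sin(a),np.cos(a)]); y=np.array([np.cos(a),np.sin(a)])
print('centre by marks',m.mean(0)[:2]+.0785*n)
T=np.array([.4105,-.4778])
h=atz(w,*f([(288,298),(133,420),(443,420),(143,580),(435,580)]),.2797)[:,:2]-T; print(np.c_[h@n,h@y].round(4))
E
```

```text
[[ 0.3658 -0.4118  0.006 ]
 [ 0.437  -0.4012  0.006 ]] 0.07199729442610224
centre by marks [ 0.38988738 -0.32888447]
[[ 0.0705 -0.0005]
 [ 0.0494 -0.0278]
 [ 0.0495  0.0268]
 [ 0.0186 -0.0278]
 [ 0.0186  0.0272]]
```

{"method": "servo_tool", "body": {
  "translation": [
    [0.02,0.0015,0.02],
    [0.03,0,0.03],
    [0.03,0,0.03],
    [0.03,0,0.03],
    [0.025,0,0.02],
    [0.0154,0,0.02],
    [0,0,0.01],
    [0,0,0],
    [0,0,0]
  ],
  "turn": [
    [0,0,0],
    [0,0,0],
    [0,0,0],
    [0,0,0],
    [0,0,0],
    [0,0,0],
    [0,0,0],
    [0,0,0],
    [0,0,0]
  ]
}}

```text
clock: 7.8
tool_pos: [0.3912, -0.3307, 0.1359]
eef_rot: [0.654, 0.757, -0.0, 0.001]
contact_force: [-0.6, -0.4, -0.6]
opening: 0.625
finger_force: 20.0
```

```bash
python3 -c "
from h import *
st()"
```

```text
t 7.8 p [ 0.3912 -0.3307  0.1359] yaw y 8.35 z [ 0.001 -0.001 -1.   ] F [-0.61 -0.4  -0.6 ] op 0.625
```

{"method": "servo_tool", "body": {
  "translation": [
    [0.001,-0.0005,0.02],
    [0,0,0.03],
    [0,0,0.02],
    [0,0,0.01],
    [0,0,0.005],
    [0,0,0],
    [0,0,0],
    [0,0,0]
  ],
  "turn": [
    [0,0,0],
    [0,0,0],
    [0,0,0],
    [0,0,0],
    [0,0,0],
    [0,0,0],
    [0,0,0],
    [0,0,0]
  ]
}}

```text
clock: 8.8
tool_pos: [0.3904, -0.3288, 0.0509]
eef_rot: [0.653, 0.757, 0.0, 0.0]
contact_force: [0.0, -0.7, -0.6]
opening: 0.626
finger_force: 20.0
```

```bash
python3 -c "
from h import *
st()"
```

```text
t 8.8 p [ 0.3904 -0.3288  0.0509] yaw y 8.42 z [ 0.001 -0.    -1.   ] F [ 0.   -0.66 -0.6 ] op 0.626
```

Positioned well. I'll descend 19 mm and release.

{"method": "servo_tool", "body": {
  "translation": [
    [0,0,0.008],
    [0,0,0.006],
    [0,0,0.003],
    [0,0,0.002],
    [0,0,0],
    [0,0,0]
  ],
  "turn": [
    [0,0,0],
    [0,0,0],
    [0,0,0],
    [0,0,0],
    [0,0,0],
    [0,0,0]
  ]
}}

```text
clock: 9.55
tool_pos: [0.3899, -0.3284, 0.0318]
eef_rot: [0.653, 0.757, -0.0, -0.0]
contact_force: [-0.7, 0.8, 5.4]
opening: 0.625
finger_force: 20.0
```

{"method": "servo_tool", "body": {
  "translation": [
    [0,0,0],
    [0,0,0],
    [0,0,0],
    [0,0,0],
    [0,0,0],
    [0,0,0]
  ],
  "turn": [
    [0,0,0],
    [0,0,0],
    [0,0,0],
    [0,0,0],
    [0,0,0],
    [0,0,0]
  ],
  "grip": 1.0
}}

```text
clock: 10.3
tool_pos: [0.3901, -0.3286, 0.0314]
eef_rot: [0.653, 0.757, 0.0, 0.0]
contact_force: [-0.8, 0.3, -0.4]
opening: 1.003
finger_force: 0.0
```

{"method": "servo_tool", "body": {
  "translation": [
    [0,0,-0.01],
    [0,0,-0.03],
    [0,0,-0.04],
    [0,0,-0.05],
    [-0.02,0,-0.05],
    [-0.02,0,-0.05],
    [-0.02,0,0],
    [0,0,0],
    [0,0,0]
  ],
  "turn": [
    [0,0,0],
    [0,0,0],
    [0,0,0],
    [0,0,0],
    [0,0,0],
    [0,0,0],
    [0,0,0],
    [0,0,0],
    [0,0,0]
  ]
}}

```text
clock: 11.42
tool_pos: [0.3982, -0.3866, 0.2609]
eef_rot: [0.653, 0.757, 0.0, -0.001]
contact_force: [-0.3, 1.4, 0.2]
opening: 0.996
finger_force: 0.0
```

```bash
python3 - <<'E'
from h import *
st(); w=snap('wrist','wrist4'); P=cloud(w)
rect(P,(.3,-.45),(.48,-.22),.0125,.03,'hand')
q=P[(abs(P[...,0]-.39)<.02)&(abs(P[...,1]+.33)<.05)][:,2]; print(q.mean())
E
```

```text
t 11.425 p [ 0.3982 -0.3866  0.2609] yaw y 8.47 z [-0.001  0.002 -1.   ] F [-0.3   1.41  0.16] op 0.996
hand 6928 0.0188 [ 389.5 -328.2] [ 55.6 140.4] 8.5 [[352.0, -263.0], [372.0, -402.0], [427.0, -393.0], [407.0, -255.0]]
0.22290569047109918
```

View pics/wrist4.png

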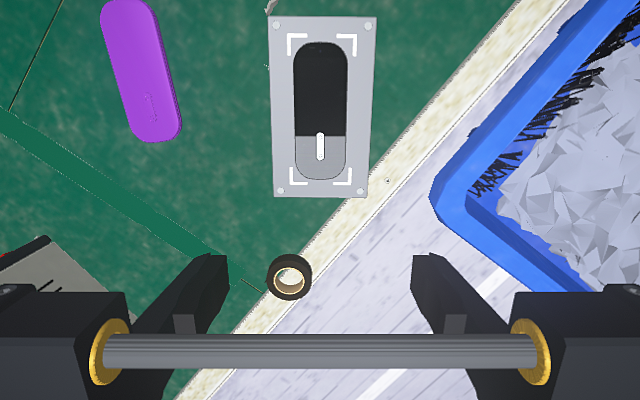

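The handset sits inside the marks, with the handset at columns 293-347, rows 42-180 and the marks' corners at (288,35), (356,35), (290,184) and (352,184). Depth gives its centre as (389.5,-328.2) at 8.5 degrees. On to the tester.

{"method": "servo_tool", "body": {
  "translation": [
    [0.025,0.015,0],
    [0.045,0.026,0],
    [0.049,0.028,0],
    [0.049,0.029,0],
    [0.049,0.029,0],
    [0.049,0.029,0],
    [0.049,0.029,0],
    [0.049,0.028,0],
    [0.045,0.026,0],
    [0.033,0.019,0]
  ],
  "turn": [
    [0,0,0],
    [0,0,0],
    [0,0,0],
    [0,0,0],
    [0,0,0],
    [0,0,0],
    [0,0,0],
    [0,0,0],
    [0,0,0],
    [0,0,0]
  ],
  "grip": 0,
  "grip_force": 40
}}

```text
clock: 12.72
tool_pos: [0.5886, 0.0909, 0.2608]
eef_rot: [0.652, 0.758, -0.0, -0.001]
contact_force: [0.2, -0.5, -1.1]
opening: 0.001
finger_force: 0.0
```

{"method": "servo_tool", "body": {
  "translation": [
    [0,0,0],
    [0,0,0],
    [0,0,0],
    [0,0,0],
    [0,0,0],
    [0,0,0],
    [0,0,0]
  ],
  "turn": [
    [0,0,-0.0986],
    [0,0,-0.0986],
    [0,0,-0.0986],
    [0,0,-0.0986],
    [0,0,-0.0986],
    [0,0,0],
    [0,0,0]
  ]
}}

```text
clock: 13.6
tool_pos: [0.5888, 0.0874, 0.2611]
eef_rot: [0.449, 0.893, -0.0, -0.0]
contact_force: [-1.0, 0.5, 0.2]
opening: 0.005
finger_force: 0.0
```

```bash
python3 - <<'E'
from h import *
s,R=st(); print(s['q'].round(2))
E
```

```text
t 13.6 p [0.5888 0.0874 0.2611] yaw y 36.62 z [-0.001 -0.    -1.   ] F [-1.04  0.46  0.22] op 0.005
[ 0.04  0.67 -0.47  1.65  0.37  0.91  0.07]
```

{"method": "servo_tool", "body": {
  "translation": [
    [0,0,0],
    [0,0,0],
    [0,0,0],
    [0,0,0],
    [0,0,0],
    [0,0,0],
    [0,0,0]
  ],
  "turn": [
    [0,0.15,0],
    [0,0.15,0],
    [0,0.15,0],
    [0,0.15,0],
    [0,0.15,0],
    [0,0,0],
    [0,0,0]
  ]
}}

```text
clock: 14.48
tool_pos: [0.589, 0.0884, 0.2621]
eef_rot: [0.417, 0.832, 0.164, -0.327]
contact_force: [-0.1, 1.7, -0.1]
opening: 0.007
finger_force: 0.0
```

```bash
python3 - <<'E'
from h import *
s,R=st(); print(s['q'].round(2)); print(R.round(3)); snap('wrist','wrist5')
E
```

```text
t 14.475 p [0.589  0.0884 0.2621] yaw y 36.75 z [-0.407  0.545 -0.733] F [-0.12  1.68 -0.11] op 0.007
[ 0.37  0.99 -0.75  1.29 -0.06  1.37  0.45]
[[-0.439  0.801 -0.407]
 [ 0.587  0.598  0.545]
 [ 0.681  0.001 -0.733]]
```

View pics/wrist5.png

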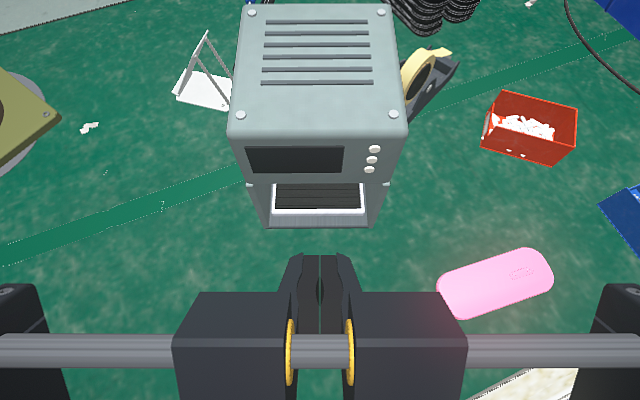

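The picture shows the tester face with its display at (295,160). The recess and pedal lie below it, with ribs at rows 185-208 and the white front edge at rows 209-226 and columns 271-366. The closed fingers are at (320,275).

```bash
python3 - <<'E'
from h import *
w=dict(np.load('pics/wrist5.npz')); P=cloud(w)
a=np.radians(36.68); u=np.array([-np.sin(a),np.cos(a),0]); v=np.array([np.cos(a),np.sin(a),0])
rect(P,(.35,.1),(.6,.4),.195,.21,'top')
T0=np.array([.5123,.1866,0])
for r0 in list(range(140,182,8))+list(range(182,234,3)):
    q=P[r0,280:355]-T0; print(r0,(q@u).mean().round(4),np.median(q[:,2]).round(4), w['img'][r0,318])
for c in range(225,415,6): q=P[160,c]-T0; print(c,(q@u).round(4),(q@v).round(4),end=' | ')
i=w['img'][209:214].mean((0,2)); print(i[240:400].astype(int))
e=np.array([atz(w,x,211.,.079)for x in(271.,366.)])-T0; print(e@u,e@v)
E
```

```text
top 22764 0.2022 [467.1 247.1] [140.5 149.4] 37.2 [[366.0, 264.0], [456.0, 145.0], [568.0, 230.0], [478.0, 349.0]]
140 0.0001 0.1954 [ 94 106 106]
148 0.0003 0.1874 [45 48 50]
156 0.0003 0.1759 [43 46 48]
164 -0.0016 0.1634 [42 45 44]
172 -0.0016 0.15 [33 35 36]
180 0.002 0.1317 [ 91 101 100]
182 0.002 0.1276 [ 95 104 105]
185 0.0222 0.0783 [69 71 70]
188 0.0179 0.0796 [68 67 67]
191 0.0168 0.0791 [68 71 70]
194 0.0103 0.0805 [68 71 70]
197 0.0071 0.0799 [49 53 52]
200 0.0055 0.0802 [66 69 68]
203 0.0013 0.0818 [66 68 68]
206 -0.0018 0.0808 [64 67 66]
209 -0.0046 0.0794 [255 255 255]
212 -0.0097 0.0788 [247 250 254]
215 -0.0093 0.0742 [153 156 164]
218 0.0137 0.0085 [124 132 139]
221 0.0096 0.0085 [122 133 139]
224 0.0056 0.0086 [125 135 140]
227 0.0004 0.0062 [81 83 88]
230 -0.0012 -0.0002 [ 64 130 107]
233 -0.0033 -0.0003 [ 57 124 104]
225 0.1051 -0.1302 | 231 0.1047 -0.1216 | 237 0.0024 -0.0667 | 243 0.0019 -0.0614 | 249 -0.0002 -0.0556 | 255 -0.0006 -0.0505 | 261 -0.0003 -0.0457 | 267 -0.0001 -0.0408 | 273 -0.0002 -0.0358 | 279 -0.0004 -0.0309 | 285 -0.0002 -0.026 | 291 -0.0006 -
[... 412 characters left out ...]
 97  99  96  96  94  95  95  95  94  93  94  96  98  98  99 101 103 103
 103 102 103 102  99  95  94  94  95  93  90  99 142 185 248 249 248 250
 250 250 250 250 250 250 250 250 250 249 248 249 249 249 250 250 249 249
 250 249 248 249 248 249 249 249 248 248 248 248 247 247 248 248 248 247
 247 248 248 247 246 246 247 247 247 248 248 247 246 245 244 243 244 246
 245 245 246 246 246 246 246 247 247 246 245 244 244 243 243 244 244 245
 245 245 244 244 244 245 246 245 244 243 244 244 245 245 244 234 217 116
 121  93  97 100  99  99 100 102 103 103 103 103 102 101  99  99  98  97
  96  98 100 100 101 101 102 101  98  93  90  91  93  94  95  95]
[-0.00687771 -0.00666307] [-0.04871221  0.05171293]
```

{"method": "servo_tool", "body": {
  "translation": [
    [-0.01,-0.001,0.01],
    [-0.01,0,0.02],
    [0,0,0.03],
    [0,0,0.03],
    [0,0,0.03],
    [0,0,0.02],
    [0,0,0.015],
    [0,0,0.009],
    [0,0,0],
    [0,0,0]
  ],
  "turn": [
    [0,0,0],
    [0,0,0],
    [0,0,0],
    [0,0,0],
    [0,0,0],
    [0,0,0],
    [0,0,0],
    [0,0,0],
    [0,0,0],
    [0,0,0]
  ]
}}

```text
clock: 15.78
tool_pos: [0.5313, 0.1641, 0.1281]
eef_rot: [0.418, 0.832, 0.165, -0.327]
contact_force: [-0.0, -0.0, 0.1]
opening: 0.005
finger_force: 0.0
```

```bash
cat >> h.py <<'E'
def tt():
    s,R=st(); a=np.radians(36.8); q=s['tool_pos']-[.5123,.1866,0]; print('u,v,z',(q@[-np.sin(a),np.cos(a),0]).round(4),(q@[np.cos(a),np.sin(a),0]).round(4),q[2].round(4)); return s,R
E
python3 - <<'E'
from h import *
s,R=tt(); print(R.round(3)); w=snap('wrist','wrist6')
cv2.imwrite('pics/c6.png',cv2.resize(w['img'][100:400,160:480,::-1],None,fx=2,fy=2))
E
```

```text
t 15.775 p [0.5313 0.1641 0.1281] yaw y 36.62 z [-0.406  0.547 -0.732] F [-0.04 -0.03  0.07] op 0.005
u,v,z -0.0294 0.0017 0.1281
[[-0.437  0.803 -0.406]
 [ 0.587  0.596  0.547]
 [ 0.681  0.001 -0.732]]
```

View pics/c6.png

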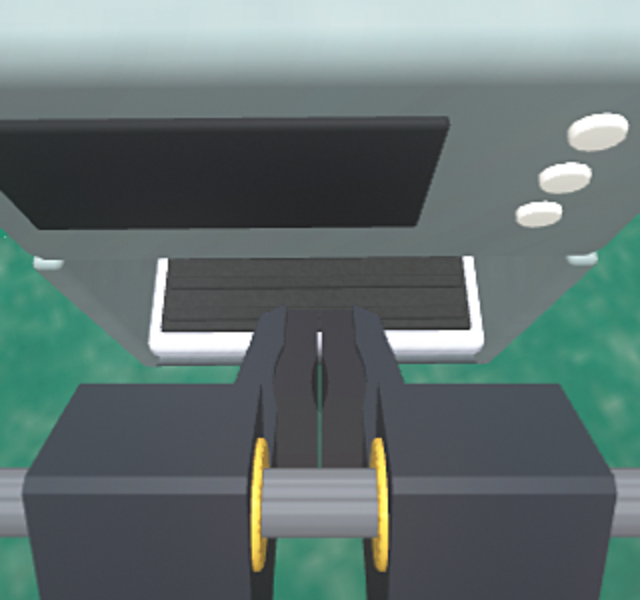

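The crop shows the fingers centred in front of the pedal, with the tips at crop (320,310) and clear of the lip at crop row 257. I'll slide in along the tool axis.

{"method": "servo_tool", "body": {
  "translation": [
    [0,0,0.008],
    [0,0,0.008],
    [0,0,0.008],
    [0,0,0.005],
    [0,0,0.0035],
    [0,0,0],
    [0,0,0]
  ],
  "turn": [
    [0,0,0],
    [0,0,0],
    [0,0,0],
    [0,0,0],
    [0,0,0],
    [0,0,0],
    [0,0,0]
  ]
}}

```text
clock: 16.7
tool_pos: [0.5175, 0.1821, 0.1041]
eef_rot: [0.418, 0.832, 0.164, -0.327]
contact_force: [-0.4, 0.8, 0.2]
opening: 0.002
finger_force: 0.0
```

```bash
python3 -c "
from h import *
tt()"
```

```text
t 16.7 p [0.5175 0.1821 0.1041] yaw y 36.66 z [-0.407  0.547 -0.732] F [-0.39  0.83  0.22] op 0.002
u,v,z -0.0067 0.0015 0.1041
```

{"method": "servo_tool", "body": {
  "translation": [
    [-0.002,0,0.0022],
    [-0.002,0,0.0022],
    [-0.002,0,0.0022],
    [-0.002,0,0.0022],
    [-0.002,0,0.0022],
    [-0.002,0,0.0022],
    [-0.002,0,0.0022]
  ],
  "turn": [
    [0,0,0],
    [0,0,0],
    [0,0,0],
    [0,0,0],
    [0,0,0],
    [0,0,0],
    [0,0,0]
  ]
}}

```text
clock: 17.58
tool_pos: [0.5176, 0.1823, 0.0831]
eef_rot: [0.418, 0.832, 0.165, -0.327]
contact_force: [2.1, -3.3, 4.6]
opening: 0.008
finger_force: 2.5
```

{"method": "servo_tool", "body": {
  "translation": [
    [-0.00136,0,0.00146],
    [-0.00136,0,0.00146],
    [-0.00136,0,0.00146],
    [0,0,0]
  ],
  "turn": [
    [0,0,0],
    [0,0,0],
    [0,0,0],
    [0,0,0]
  ]
}}

```text
clock: 18.08
tool_pos: [0.5176, 0.1823, 0.0772]
eef_rot: [0.418, 0.832, 0.165, -0.327]
contact_force: [2.2, -4.1, 4.6]
opening: 0.003
finger_force: 2.8
```

```bash
python3 -c "
from h import *
tt()"
```

```text
t 18.075 p [0.5176 0.1823 0.0772] yaw y 36.64 z [-0.406  0.547 -0.732] F [ 2.24 -4.08  4.58] op 0.003
u,v,z -0.0066 0.0016 0.0772
```

{"method": "servo_tool", "body": {
  "translation": [
    [-0.001,0,0.0011],
    [-0.001,0,0.0011],
    [-0.001,0,0.0011]
  ],
  "turn": [
    [0,0,0],
    [0,0,0],
    [0,0,0]
  ]
}}

```text
clock: 18.45
tool_pos: [0.5175, 0.1824, 0.0729]
eef_rot: [0.418, 0.832, 0.165, -0.327]
contact_force: [2.7, -4.1, 6.1]
opening: 0.005
finger_force: 3.0
```

{"method": "servo_tool", "body": {
  "translation": [
    [-0.001,0,0.0011],
    [-0.001,0,0.0011],
    [-0.001,0,0.0011]
  ],
  "turn": [
    [0,0,0],
    [0,0,0],
    [0,0,0]
  ]
}}

```text
clock: 18.82
tool_pos: [0.5173, 0.1826, 0.0686]
eef_rot: [0.418, 0.832, 0.165, -0.327]
contact_force: [2.2, -3.8, 6.1]
opening: 0.005
finger_force: 3.3
```

{"method": "servo_tool", "body": {
  "translation": [
    [-0.001,0,0.0011],
    [-0.001,0,0.0011],
    [-0.001,0,0.0011]
  ],
  "turn": [
    [0,0,0],
    [0,0,0],
    [0,0,0]
  ]
}}

```text
clock: 19.2
tool_pos: [0.5171, 0.1829, 0.0643]
eef_rot: [0.417, 0.832, 0.165, -0.327]
contact_force: [2.3, -4.1, 6.4]
opening: 0.005
finger_force: 3.5
```

{"method": "servo_tool", "body": {
  "translation": [
    [-0.001,0,0.0011],
    [-0.001,0,0.0011],
    [-0.001,0,0.0011]
  ],
  "turn": [
    [0,0,0],
    [0,0,0],
    [0,0,0]
  ]
}}

```text
clock: 19.58
tool_pos: [0.5168, 0.1833, 0.0601]
eef_rot: [0.417, 0.831, 0.165, -0.328]
contact_force: [2.1, -3.3, 6.3]
opening: -0.0
finger_force: 3.7
```

{"method": "servo_tool", "body": {
  "translation": [
    [-0.001,0,0.001],
    [-0.001,0,0.001]
  ],
  "turn": [
    [0,0,0],
    [0,0,0]
  ]
}}

```text
clock: 19.82
tool_pos: [0.5167, 0.1835, 0.0582]
eef_rot: [0.417, 0.831, 0.165, -0.328]
contact_force: [1.6, -5.4, 15.7]
opening: 0.005
finger_force: 8.1
```

{"method": "servo_tool", "body": {
  "translation": [
    [-0.001,0,0.001],
    [-0.001,0,0.001]
  ],
  "turn": [
    [0,0,0],
    [0,0,0]
  ]
}}

```text
clock: 20.08
tool_pos: [0.5167, 0.1836, 0.0574]
eef_rot: [0.417, 0.831, 0.165, -0.329]
contact_force: [1.4, -9.5, 26.4]
opening: 0.009
finger_force: 13.9
```

```bash
python3 -c "
from h import *
tt()"
```

```text
t 20.075 p [0.5167 0.1836 0.0574] yaw y 36.74 z [-0.409  0.549 -0.729] F [ 1.44 -9.48 26.38] op 0.009
u,v,z -0.005 0.0018 0.0574
```

It's on the stop at about 26 N. I'll ease off slightly and hold for more than a second.

{"method": "servo_tool", "body": {
  "translation": [
    [0.0003,0,-0.0003],
    [0,0,0],
    [0,0,0],
    [0,0,0],
    [0,0,0],
    [0,0,0],
    [0,0,0],
    [0,0,0],
    [0,0,0],
    [0,0,0]
  ],
  "turn": [
    [0,0,0],
    [0,0,0],
    [0,0,0],
    [0,0,0],
    [0,0,0],
    [0,0,0],
    [0,0,0],
    [0,0,0],
    [0,0,0],
    [0,0,0]
  ]
}}

```text
clock: 21.32
tool_pos: [0.5168, 0.1836, 0.0577]
eef_rot: [0.417, 0.831, 0.165, -0.329]
contact_force: [1.9, -7.9, 21.8]
opening: 0.006
finger_force: 11.4
```

{"method": "servo_tool", "body": {
  "translation": [
    [0,0,0],
    [0,0,0],
    [0.0027,0,-0.0029],
    [0.0027,0,-0.0029],
    [0.0027,0,-0.0029],
    [0.0027,0,-0.0029],
    [0.0027,0,-0.0029],
    [0.0027,0,-0.0029],
    [0.0027,0,-0.0029],
    [0.0027,0,-0.0029]
  ],
  "turn": [
    [0,0,0],
    [0,0,0],
    [0,0,0],
    [0,0,0],
    [0,0,0],
    [0,0,0],
    [0,0,0],
    [0,0,0],
    [0,0,0],
    [0,0,0]
  ]
}}

```text
clock: 22.58
tool_pos: [0.5173, 0.1826, 0.0861]
eef_rot: [0.418, 0.832, 0.165, -0.327]
contact_force: [2.8, -2.2, 4.1]
opening: 0.003
finger_force: 2.2
```

{"method": "servo_tool", "body": {
  "translation": [
    [0.0027,0,-0.0029],
    [0.0027,0,-0.0029],
    [0.002,0,-0.0021],
    [0,0,0],
    [0,0,0]
  ],
  "turn": [
    [0,0,0],
    [0,0,0],
    [0,0,0],
    [0,0,0],
    [0,0,0]
  ]
}}

```text
clock: 23.2
tool_pos: [0.5166, 0.183, 0.0968]
eef_rot: [0.417, 0.831, 0.164, -0.328]
contact_force: [1.4, 2.0, 3.8]
opening: 0.006
finger_force: 1.6
```

```bash
python3 -c "
from h import *
tt()"
```

```text
t 23.2 p [0.5166 0.183  0.0968] yaw y 36.71 z [-0.408  0.547 -0.731] F [1.39 2.03 3.8 ] op 0.006
u,v,z -0.0055 0.0013 0.0968
```

{"method": "servo_tool", "body": {
  "translation": [
    [0.0017,0,-0.0018],
    [0.0017,0,-0.0018],
    [0,0,-0.003],
    [0,0,-0.005],
    [0,0,-0.008],
    [0,0,-0.02],
    [0,0,-0.03],
    [0,0,-0.03]
  ],
  "turn": [
    [0,0,0],
    [0,0,0],
    [0,0,0],
    [0,0,0],
    [0,0,0],
    [0,0,0],
    [0,0,0],
    [0,0,0]
  ]
}}

```text
clock: 24.2
tool_pos: [0.5566, 0.129, 0.1728]
eef_rot: [0.418, 0.832, 0.164, -0.327]
contact_force: [0.4, 0.4, -0.2]
opening: 0.005
finger_force: 0.0
```

{"method": "servo_tool", "body": {
  "translation": [
    [0,0,-0.03],
    [0,0,-0.03],
    [0,0,-0.01],
    [0,0,0],
    [0,0,0],
    [0,0,0]
  ],
  "turn": [
    [0,0,0],
    [0,0,0],
    [0,0,0],
    [0,0,0],
    [0,0,0],
    [0,0,0]
  ]
}}

```text
clock: 24.95
tool_pos: [0.5838, 0.0923, 0.2225]
eef_rot: [0.417, 0.832, 0.164, -0.328]
contact_force: [0.4, -0.3, 0.2]
opening: 0.004
finger_force: 0.0
```

```bash
python3 - <<'E'
from h import *
tt(); w=snap('wrist','wrist7'); P=cloud(w); s=snap('scene','scene7'); S=cloud(s)
a=np.radians(36.68); q=P-np.array([.5123,.1866,0]); U=q@[-np.sin(a),np.cos(a),0]; V=q@[np.cos(a),np.sin(a),0]
m=(abs(V)<.04)&(U<-.005)&(U>-.02)&(q[...,2]>.02); print('pedal front z max',np.percentile(q[...,2][m],95) if m.any() else None, m.sum(), U[m].min() if m.any() else 0)
rect(S,(.3,-.45),(.48,-.22),.0125,.03,'hand'); rect(S,(.55,-.12),(.68,.0),.12,.14,'bottle'); rect(S,(.58,.02),(.75,.13),.02,.035,'roll')
E
```

```text
t 24.95 p [0.5838 0.0923 0.2225] yaw y 36.75 z [-0.409  0.546 -0.731] F [ 0.43 -0.32  0.25] op 0.004
u,v,z -0.1184 0.0008 0.2225
pedal front z max 0.07995991001515304 599 -0.010327245025116573
hand 769 0.0183 [ 388.3 -329.6] [ 57.8 141. ] 6.4 [[352.0, -263.0], [367.0, -403.0], [425.0, -396.0], [409.0, -256.0]]
bottle 157 0.1272 [621.5 -56.7] [58.9 58.4] 44.2 [[580.0, -56.0], [621.0, -98.0], [663.0, -57.0], [622.0, -15.0]]
roll 178 0.0282 [671.7  96.1] [99.6 73.9] 54.1 [[613.0, 77.0], [672.0, 34.0], [731.0, 115.0], [671.0, 158.0]]
```

View pics/scene7.png

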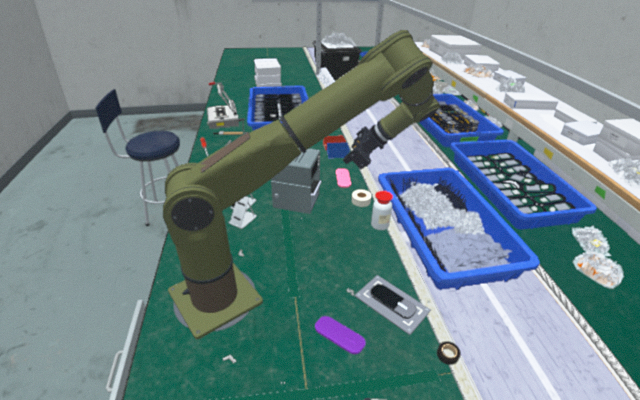

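The handset is on its marks at (393,300). The pedal is back up at 79 mm, the bottle (382,212) and roll (361,198) are unmoved, and the robot is clear of everything.

```bash
python3 -c "
from plant import r
print(r.finish_job())"
```

```text
the job is handed in; nothing more can be done
None
```

The handset lies centred on the plate's marks. The pedal was pressed to its stop at about 22–28 N for over a second and has come all the way back up. The bottle and roll measured unmoved and the dispenser was never approached; the job was handed in at about 25 s.

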